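# Load the UV steriliser and wind its timer

## Robot

A 6-joint arm with a two-finger parallel gripper is mounted at the origin on the work surface. World frame = base frame: x ahead of the robot, y to its left, z up, the work surface at z = 0. Lengths are in m, angles in degrees, forces in N, time in s.
With the tool pointing down it reaches from about 0.3 to 0.75 m from the base axis. Payload 8.5 kg.
Tool frame: the origin (TCP) lies midway between the tips of the shut fingers; the grasp point (between the pads) lies 19 mm behind it (env.grasp_offset is the distance from the TCP to the grasp point, in m); z points along the fingers, y is the line along which they close (so a half turn about z gives the same grasp; the last joint's range is limited). The gripper opens to 85 mm and grips with 20 to 120 N. Pads are 22 mm wide; open, the fingers measure 114 mm over their backs; the gripper's body (76 mm by 85 mm) begins 54 mm behind the grasp point. The pads swing forward as they close: fully open they stand 13 mm farther back than shut.
Start: joints at [-80.174, 21.807, 74.336, -0, 83.858, -12.336], TCP at [0.207, -0.509, 0.231] pointing down, gripper open.
Joint ranges: [-178.18, 178.18], [-50.72, 133.34], [12.68, 142.11], [-81.47, 261.47], [9.98, 163.14], [-165.26, 165.26]. Speed limits (degrees/s): [136.94, 136.94, 180, 180, 180, 180].

## Interface

Orientations are given as a 3x3 rotation matrix whose columns are the frame's x, y, z axes.
In Python, from rig import env gives the robot as it stands.
- The arm moves only by the tool servo_tool, never from a script. Its argument "deltas" is text: rows parted by semicolons, each of 7 numbers parted by spaces: the opening, from 0 (shut) to 1 (fully open), then the shift along the tool's x, y, z in mm, then the turn, a rotation vector about the tool's x, y, z in rad. A call has 1 to 8 rows; each row shifts and turns the commanded pose from where the row before left it, along the tool's axes as they then stand; what a row does not reach is not made up. A row lasts 1/12 s, in which the tool goes at most 41.7 mm and 7.16 degrees, less where a joint would pass 70% of its speed; a pose out of reach is approached as far as the arm can. A call is refused whole if a number of a shift passes 41.7 or a number of a turn 0.125, either way. A call with a gripper value outside its range is refused whole. The fingers move at their own pace and stop on an object; "newtons" is the grip in N (left out, the last holds). Time passes only in rows, so rows that do not move let the fingers close. It gives the time, the measured TCP pose, the force, the opening and the grip force at its end, in the units of the state.
- env.observe(): the state, without advancing time (a new reading comes with each control period).
- env.get_image(name): name is "scene" or "top"; returns a dict with "img" (480x640x3 uint8, red, green, blue), "depth" (480x640 float32, m along the optical axis (not along the pixel's ray), 0 where there is no reading), "camera_matrix" (3x3 intrinsics, pixels), "D" ([k1, k2, p1, p2, k3] as OpenCV has them; the pictures are not rectified), "world_to_cam" (4x4, takes a point from world to camera coordinates). Camera axes: x right, y down, z forward; pixel columns grow to the right and rows downward; lengths in m; the calibration is good to about 2 mm. A picture is of the moment at which its call begins.
- env.close_job(): hands the job in; it is judged then, once.
Trained networks look in a picture, given as the dict that the camera call returned (one of the last four; its "shot" number tells which), for a name from the list of things; names that differ only in an ending like _2 or _b are one class to them, and where a whole thing is asked for, a point or a joint stands for the part that bears it (a point fixed in the world has none). Each returns a list of dicts, best first, with "conf" (0 to 1); they miss things now and then, are a little off and sometimes report something else, mostly with a low value. They report only what shows in the picture. A call takes as long as a camera call. They do not tell look-alikes from the thing itself.
- env.spot_in(name, picture): "bbox" ([centre column, centre row, width, height] in pixels, round what is visible of it).
- env.spot_point(name, picture): "uv" ([column, row] in pixels: a listed point, or the origin of a listed thing).
The state is a dict: "time_s": time; "q": joint angles; "qvel": joint speeds; "joint_efforts": joint torques, N m; "position": TCP position; "tool_rot": TCP orientation; "ft_force": force on the tool from outside, world axes, zero at the start; "wrist_torque": the same for the moment, N m; "grip_width": finger opening in m; "gripper_force": force on a finger pad.
Only numpy, scipy, OpenCV 4.12 (cv2) and the standard library are available. Lean on these libraries where they do the work, as an engineer would, in place of code of your own. Each camera call takes 0.05 s, during which the arm holds its last target. There are 200 camera calls.

## Task

Lift every ink-cap holder that hangs on the stand up and off its hook and set it down on the floor of the white UV steriliser's tray, and put the orange dose puck in the tray with them (standing or lying, but each down in the tray and not on top of another). Only when everything is in, wind the steriliser's brass timer key clockwise until it is fully wound and leave it wound. Do not knock over the ink bottles.

Things in the scene. Friction and masses are not known exactly. Their poses are not given: they have to be found in the camera images.
- stand: fixed dark steel stand; origin on the table under the middle hook's seat. Hooks (6 mm rod) at y = 0, +-74, +-148 mm, rod axis 165 mm high, pointing to -x; a hoop rests at x = 0; the end turns up at x = -18 to 13 mm above the axis: raise a hoop 16 mm (10 to 25), then move it 40 mm or more to -x. Rail at x = +60, 175 mm high; base x +25 to +125, y +-200, 12 mm high
- holder_red: red ink-cap holder, 0.11 kg: metal block 40 (x) x 38 (y) x 26 mm under a stiff red hoop 40 mm wide (y), 10 mm thick (x), flat-sided. Origin at mid height: underside z = -33 mm, block top -7, hoop opening (26 mm wide) -7 to +25, top bar +25 to +33. Starts hanging upright by the hoop on a hook, x along the hook; may be absent
- holder_blue: blue ink-cap holder, 0.11 kg: metal block 40 (x) x 38 (y) x 26 mm under a stiff blue hoop 40 mm wide (y), 10 mm thick (x), flat-sided. Origin at mid height: underside z = -33 mm, block top -7, hoop opening (26 mm wide) -7 to +25, top bar +25 to +33. Starts hanging upright by the hoop on a hook, x along the hook; may be absent
- holder_green: green ink-cap holder, 0.11 kg: metal block 40 (x) x 38 (y) x 26 mm under a stiff green hoop 40 mm wide (y), 10 mm thick (x), flat-sided. Origin at mid height: underside z = -33 mm, block top -7, hoop opening (26 mm wide) -7 to +25, top bar +25 to +33. Starts hanging upright by the hoop on a hook, x along the hook; may be absent
- holder_yellow: yellow ink-cap holder, 0.11 kg: metal block 40 (x) x 38 (y) x 26 mm under a stiff yellow hoop 40 mm wide (y), 10 mm thick (x), flat-sided. Origin at mid height: underside z = -33 mm, block top -7, hoop opening (26 mm wide) -7 to +25, top bar +25 to +33. Starts hanging upright by the hoop on a hook, x along the hook; may be absent
- holder_black: black ink-cap holder, 0.11 kg: metal block 40 (x) x 38 (y) x 26 mm under a stiff black hoop 40 mm wide (y), 10 mm thick (x), flat-sided. Origin at mid height: underside z = -33 mm, block top -7, hoop opening (26 mm wide) -7 to +25, top bar +25 to +33. Starts hanging upright by the hoop on a hook, x along the hook; may be absent
- puck: orange plastic UV dose puck (cylinder), 34 mm diameter, 24 mm tall, 30 g, origin at the centre of its underside; stands on the table in front (robot side) of the stand
- steriliser: fixed white UV tray steriliser, 280 (x) x 260 (y) x 45 (z) mm, origin at the centre of its underside; the control block with the timer key is on its -x side, the open tray on its +x side
- tray (a point): centre of the tray's floor, 18 mm above the table, axes as the steriliser's; the open tray is 174 mm (x) by 244 mm (y) inside, walls rise 27 mm above this point
- key_grip (a point): middle of the brass timer key's flat wing, on its vertical turning axis, 76 mm above the table; the wing is 38 mm long, 8 mm thick and 30 mm tall (61 to 91 mm above the table), clear all round above the control block's top (45 mm)
- timer_key (a joint): winding angle in rad: 0 run down, grows clockwise seen from above, stop at 4.5 (fully wound). At 0 the wing's length lies along the steriliser's x axis (one end red); it turns with the angle. A mild spring (up to 0.05 N m) and friction (0.085 N m) resist; the key stays where it is let go, so wind it by repeated part turns
- ink0: ink bottle (clear), 34 mm diameter, 110 mm tall, origin at the centre of its underside, z up; a bystander at one side of the table
- ink1: ink bottle (red), 34 mm diameter, 110 mm tall, origin at the centre of its underside, z up; a bystander at one side of the table
Mind the look-alikes: they are no part of the job. What is shaped like the holder_yellow but purple or turquoise is not meant.

How it is judged:
By the outcome, as a careful person would: the job done as asked, in the order asked, and still so for the second after the job is handed in, with the robot touching nothing.
Of holder_red, holder_blue, holder_green, holder_yellow, holder_black only 3 to 5 are there at a start; the rules pass over those that are not, and their reading is None.
At some moment in a run one of puck may be knocked a few centimetres aside while the robot is not near it.
Once in a run the grip may slacken for a moment while it holds something.
It also fails if it takes over 210 s, if anything falls off the work surface, if the arm or the gripper's body presses on something with over 40 N, if the wrist force passes 120 N, or if a joint passes its speed limit or range.

## Working session

There is one attempt and no reset: what is moved stays moved. The work goes in short steps, Python scripts to look and compute and a tool call to move; the robot and the scene stay as the last step left them, time stands still between calls to the robot, and variables do not carry over. Pictures are saved under pics/ and viewed, at most 14 in all, crops included, and the job is handed in when it is done.

Besides the shell and the picture viewer there is one more tool, called after ">>>" as a command line: name --argument value ..., lists and objects as JSON in quotes. servo_tool: Moves the arm, as the interface text tells. Its arguments: {"type":"object","properties":{"deltas":{"type":"string"},"newtons":{"type":"number"}},"required":["deltas"]}

```bash
ls; mkdir -p pics
cat > h.py <<'E'
import numpy as np, cv2
from rig import env
def pic(n,f=None):
    p=env.get_image(n)
    if f: cv2.imwrite('pics/'+f,p['img'][:,:,::-1])
    return p
def ray(p,uv):
    K=np.array(p['camera_matrix']);D=np.array(p['D'],float)
    x=cv2.undistortPoints(np.array([[uv]],float),K,D)[0,0]
    T=np.linalg.inv(np.array(p['world_to_cam']))
    return T[:3,3],T[:3,:3]@np.array([x[0],x[1],1.])
def atz(p,uv,z):
    o,d=ray(p,uv);return o+d*(z-o[2])/d[2]
def atd(p,uv):
    o,d=ray(p,uv);u,v=int(round(uv[0])),int(round(uv[1]))
    w=p['depth'][max(v-1,0):v+2,max(u-1,0):u+2];w=w[w>0]
    return o+d*np.median(w) if len(w) else None
def proj(p,X):
    T=np.array(p['world_to_cam']);r,_=cv2.Rodrigues(T[:3,:3])
    return cv2.projectPoints(np.array(X,float).reshape(-1,3),r,T[:3,3],np.array(p['camera_matrix']),np.array(p['D'],float))[0][:,0]
def cloud(p):
    v,u=np.mgrid[0:480,0:640];K=np.array(p['camera_matrix'])
    x=cv2.undistortPoints(np.stack([u.ravel(),v.ravel()],1).astype(float)[:,None],K,np.array(p['D'],float))[:,0]
    T=np.linalg.inv(np.array(p['world_to_cam']));d=p['depth'].ravel()[:,None]
    X=np.c_[x,np.ones(len(x))]*d
    return (X@T[:3,:3].T+T[:3,3]).reshape(480,640,3)
E
python3 - <<'E'
from h import *
np.set_printoptions(precision=3,suppress=True)
for n in ['scene','top']:
    p=pic(n,n+'0.png')
    print(n,np.linalg.inv(p['world_to_cam'])[:3,3])
    for k in ['stand','holder_red','holder_blue','holder_green','holder_yellow','holder_black','puck','steriliser','tray','key_grip','ink0','ink1']:
        r=env.spot_point(k,p)
        print(k,[(np.round(a['uv']),round(a['conf'],2),atd(p,a['uv'])) for a in r[:4]])
o=env.observe();print(o)
E
```

```text
pics
scene [1.11  0.434 1.123]
stand [(array([266., 226.]), 0.87, array([ 0.541, -0.177, -0.002]))]
holder_red [(array([215., 160.]), 0.62, array([ 0.557, -0.308,  0.157]))]
holder_blue [(array([316., 218.]), 0.64, array([ 0.528, -0.033,  0.135])), (array([301., 206.]), 0.48, array([ 0.453, -0.141,  0.019]))]
holder_green [(array([235., 178.]), 0.56, array([ 0.556, -0.25 ,  0.133]))]
holder_yellow [(array([285., 204.]), 0.9, array([ 0.541, -0.109,  0.135])), (array([200., 271.]), 0.89, array([ 0.745, -0.193,  0.027])), (array([274., 177.]), 0.83, array([ 0.428, -0.249,  0.024])), (array([330., 227.]), 0.73, array([ 0.462, -0.042,  0.024]))]
holder_black [(array([261., 190.]), 0.58, array([ 0.543, -0.179,  0.135]))]
puck [(array([304., 206.]), 0.65, array([ 0.449, -0.136,  0.016])), (array([259., 188.]), 0.31, array([ 0.544, -0.186,  0.134]))]
steriliser [(array([380., 314.]), 0.95, array([0.573, 0.183, 0.018]))]
tray [(array([373., 323.]), 0.88, array([0.601, 0.184, 0.02 ]))]
key_grip [(array([434., 280.]), 0.69, array([0.457, 0.238, 0.069])), (array([371., 320.]), 0.56, array([0.597
[... 1349 characters left out ...]
.69, array([0.378, 0.325, 0.053]))]
ink1 [(array([468., 326.]), 0.91, array([ 0.384, -0.327,  0.041])), (array([144., 322.]), 0.69, array([0.378, 0.325, 0.053]))]
{'time_s': 1.3, 'q': array([-80.173,  21.808,  74.337,   0.001,  83.857, -12.336]), 'qvel': array([-0.088,  0.086, -0.069,  0.051, -0.051,  0.008]), 'joint_efforts': array([  0.001, -44.833, -23.146,  -0.   ,   0.001,  -0.   ]), 'position': array([ 0.207, -0.509,  0.231]), 'tool_rot': array([[ 0.926,  0.377,  0.   ],
       [ 0.377, -0.926,  0.   ],
       [ 0.   , -0.   , -1.   ]]), 'ft_force': array([-0.307, -0.366, -0.16 ]), 'wrist_torque': array([ 0.016, -0.027,  0.091]), 'gripper_force': 0.0, 'grip_width': 0.08563746303875033}
```

View pics/top0.png

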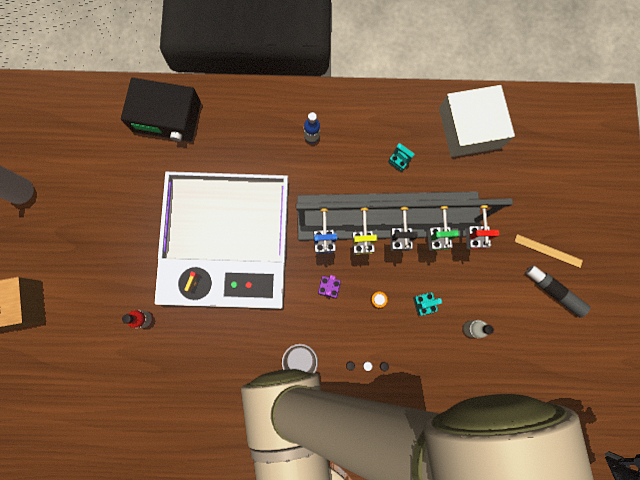

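View pics/scene0.png

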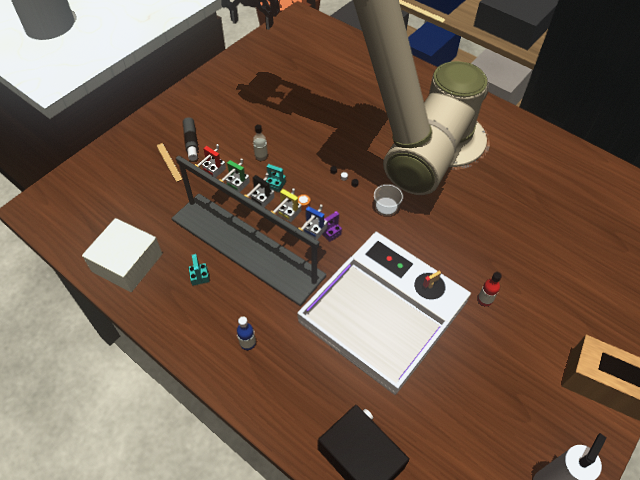

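Hooks in the top view, left to right: blue (325,238), yellow (364,240), black (402,238), green (440,237) and red (484,234), so all five holders are there. Look-alikes to leave alone are purple (330,286) and turquoise (428,303) and (402,157). The puck is orange with a white top at (379,299). The steriliser is at (224,240) with its key at (190,280), and the ink bottles are at (138,320) and (478,329).

Run:
```python
from h import *
np.set_printoptions(precision=4,suppress=True)
p=pic('top');C=cloud(p);img=p['img']
hsv=cv2.cvtColor(img,cv2.COLOR_RGB2HSV)
pts=[]
for n,(u,v) in dict(blue=(325,238),yellow=(364,240),black=(402,238),green=(444,234),red=(484,234)).items():
    m=np.zeros((480,640),bool);m[v-18:v+18,u-17:u+17]=1
    m&=(C[...,2]>.160)&(C[...,2]<.19)
    if n=='black': m&=(hsv[...,2]<60)
    else: m&=(hsv[...,1]>150)&(hsv[...,2]>60)
    q=C[m]
    if len(q)<5: print(n,len(q));continue
    vv,uu=np.nonzero(m)
    c=[uu.mean(),vv.mean()]
    print(n,len(q),np.median(q[:,2]),'px',c,atz(p,c,.176),np.ptp(uu),np.ptp(vv))
# steriliser: white rim pixels z .04-.05
m=(C[...,2]>.035)&(C[...,2]<.055)&(hsv[...,1]<60)&(hsv[...,2]>140); m[:, :140]=0;m[:,300:]=0;m[:160]=0;m[320:]=0
q=C[m][:,:2].astype(np.float32);print('ster',len(q),cv2.minAreaRect(q))
print([atz(p,c,.045)[:2] for c in [(167,173),(288,177),(283,307),(156,304)]])
# rail top z .175
m=(C[...,2]>.170)&(C[...,2]<.18)&(hsv[...,2]<110)&(hsv[...,1]<90);m[:190]=0;m[215:]=0;m[:,:295]=0
q=C[m][:,:2].astype(np.float32);print('rail',len(q),cv2.minAreaRect(q))
# puck
m=(C[...,2]>.015)&(C[...,2]<.035);m2=np.zeros_like(m);m2[285:312,365:393]=1;m&=m2
vv,uu=np.nonzero(m);c=[(uu.min()+uu.max())/2,(vv.min()+vv.max())/2];print('puck',len(uu),c,atz(p,c,.024),np.ptp(uu),np.ptp(vv))
# key
m=(C[...,2]>.075)&(C[...,2]<.1);m2=np.zeros_like(m);m2[262:302,172:214]=1;m&=m2
q=C[m];print('key',len(q),q.mean(0) if len(q) else 0,cv2.minAreaRect(q[:,:2].astype(np.float32)) if len(q) else 0)
cr=np.hstack([cv2.resize(img[255:305,165:225],(400,333),interpolation=2),cv2.resize(img[215:265,310:370],(400,333),interpolation=2)])
cr2=cv2.resize(img[210:320,310:500],(800,463//2*2))[:,:]
out=np.vstack([cr,cv2.resize(img[220:315,305:505],(800,267*1),interpolation=2)])
cv2.imwrite('pics/crop1.png',out[:600,:,::-1])
```

```text
blue 117 0.17522106595370657 px [np.float64(325.2307692307692), np.float64(236.94871794871796)] [ 0.537  -0.0287  0.176 ] 22 6
yellow 132 0.1751484156532256 px [np.float64(364.72727272727275), np.float64(238.47727272727272)] [ 0.5358 -0.1     0.176 ] 22 8
black 110 0.17464655483420316 px [np.float64(404.8181818181818), np.float64(235.21818181818182)] [ 0.5433 -0.1725  0.176 ] 22 19
green 120 0.1753210110770841 px [np.float64(446.94166666666666), np.float64(233.85)] [ 0.5474 -0.2489  0.176 ] 21 6
red 138 0.17469375552105354 px [np.float64(486.15942028985506), np.float64(232.86231884057972)] [ 0.5507 -0.3202  0.176 ] 24 12
ster 4840 ((0.538030743598938, 0.19281646609306335), (0.28292396664619446, 0.31002724170684814), 89.22248840332031)
[array([0.6911, 0.3047]), array([0.6881, 0.0476]), array([0.4141, 0.0501]), array([0.4151, 0.3073])]
rail 1289 ((0.6025563478469849, -0.17334803938865662), (0.0130376685410738, 0.3980501890182495), 2.502976894378662)
puck 209 [np.float64(378.5), np.float64(299.5)] [ 0.434  -0.1472  0.024 ] 15 15
key 122 [0.4584 0.2309 0.0875] ((0.45838358998298645, 0.23197001218795776), (0.009461512789130211, 0.03832605481147766), 71.27010345458984)
```

View pics/crop1.png

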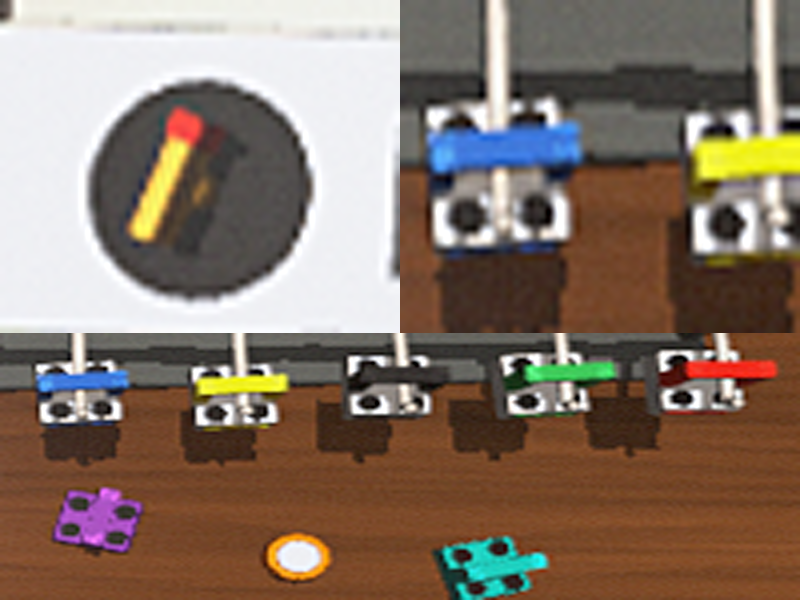

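The crop confirms the choice: the five hooked holders, the white-topped orange puck, and a key whose red end is turned about 18° clockwise. I'll start with red.

>>> servo_tool --deltas "0.75 0 0 0 0 0 0.1143;0.75 0 0 0 0 0 0.1143;0.75 0 0 0 0 0 0.1143;0.75 35 -17 0 0 0 0;0.75 35 -17 0 0 0 0;0.75 35 -17 0 0 0 0;0.75 35 -17 0 0 0 0;0.75 35 -17 0 0 0 0" --newtons 60

```text
time_s: 2.02
position: [0.38, -0.4156, 0.2315]
tool_rot: [[0.999, 0.044, 0.0], [0.044, -0.999, -0.0], [0.0, 0.0, -1.0]]
ft_force: [0.5, -0.1, 0.2]
grip_width: 0.0642
gripper_force: 0.0
```

>>> servo_tool --deltas "0.75 35 -17 0 0 0 0;0.75 35 -17 0 0 0 0;0.75 35 -17 0 0 0 0;0.75 35 -17 0 0 0 0;0.75 35 -17 0 0 0 0;0.75 0 0 0 0 0 0;0.75 0 0 0 0 0 0"

```text
time_s: 2.6
position: [0.5509, -0.3229, 0.2307]
tool_rot: [[0.999, 0.047, -0.001], [0.047, -0.999, 0.0], [-0.001, -0.0, -1.0]]
ft_force: [-0.5, -0.6, 0.6]
grip_width: 0.0642
gripper_force: 0.0
```

```bash
cat >> h.py <<'E'
def go(x,y,z=None):
    o=env.observe();R=np.array(o['tool_rot']);p=np.array(o['position'])
    d=np.array([x,y,p[2] if z is None else z])-p
    print('t',round(o['time_s'],1),'pos',p.round(4),'yaw',np.degrees(np.arctan2(R[1,0],R[0,0])).round(2),'w',round(o['grip_width'],4),'tooldelta mm',(R.T@d*1000).round(1),'q6',np.round(o['q'][5],1))
E
python3 -c "
from h import *
go(.5492,-.3224,.144);print(env.grasp_offset)"
```

```text
t 2.6 pos [ 0.5509 -0.3229  0.2307] yaw 2.69 w 0.0642 tooldelta mm [-1.6 -0.5 86.7] q6 46.3
0.0187
```

>>> servo_tool --deltas "0.75 -1 -1 40 0 0 0;0.75 0 0 40 0 0 0;0.75 0 0 7 0 0 0;0.2 0 0 0 0 0 0;0.2 0 0 0 0 0 0;0.2 0 0 0 0 0 0;0.2 0 0 0 0 0 0;0.2 0 0 0 0 0 0"

```text
time_s: 3.27
position: [0.5491, -0.324, 0.1464]
tool_rot: [[0.999, 0.044, 0.003], [0.044, -0.999, -0.003], [0.003, 0.003, -1.0]]
ft_force: [-0.1, -0.6, 5.0]
grip_width: 0.0387
gripper_force: 60.8
```

>>> servo_tool --deltas "0.2 0 0 -8 0 0 0;0.2 0 0 -9 0 0 0;0.2 0 0 0 0 0 0;0.2 -20 0 0 0 0 0;0.2 -25 0 0 0 0 0;0.2 -25 0 0 0 0 0;0.2 0 0 0 0 0 0"

```text
time_s: 3.85
position: [0.4756, -0.3262, 0.1617]
tool_rot: [[0.999, 0.042, -0.002], [0.042, -0.999, 0.001], [-0.002, -0.001, -1.0]]
ft_force: [0.6, -1.0, -0.2]
grip_width: 0.0388
gripper_force: 60.5
```

```bash
python3 -c "
from h import *
go(.637,.251)
pic('scene','s1.png')"
```

```text
t 3.9 pos [ 0.4756 -0.3262  0.1617] yaw 2.42 w 0.0388 tooldelta mm [ 1.856e+02 -5.698e+02  1.000e-01] q6 41.4
```

View pics/s1.png

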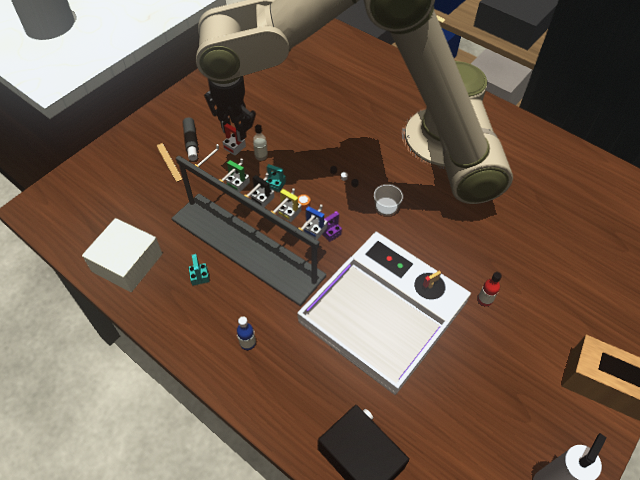

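The scene view shows red in the gripper at (233,137), clear of its hook. I'll carry it to the tray.

>>> servo_tool --deltas "0.2 0 -25 0 0 0 0;0.2 0 -40 0 0 0 0;0.2 0 -40 0 0 0 0;0.2 0 -40 0 0 0 0;0.2 0 -40 0 0 0 0;0.2 0 -40 0 0 0 0;0.2 0 -40 0 0 0 0;0.2 0 -40 0 0 0 0"

```text
time_s: 4.57
position: [0.4657, -0.0195, 0.1618]
tool_rot: [[0.999, 0.044, 0.001], [0.044, -0.999, -0.0], [0.001, 0.0, -1.0]]
ft_force: [1.1, -0.6, -0.0]
grip_width: 0.0389
gripper_force: 60.6
```

>>> servo_tool --deltas "0.2 0 -40 0 0 0 0;0.2 0 -40 0 0 0 0;0.2 25 -28 0 0 0 0;0.2 28 -28 0 0 0 0;0.2 28 -28 0 0 0 0;0.2 28 -28 0 0 0 0;0.2 28 -28 0 0 0 0;0.2 28 -28 0 0 0 0"

```text
time_s: 5.23
position: [0.6206, 0.2361, 0.1614]
tool_rot: [[0.999, 0.045, 0.001], [0.045, -0.999, 0.0], [0.001, -0.0, -1.0]]
ft_force: [0.9, -0.5, -0.6]
grip_width: 0.0383
gripper_force: 60.6
```

>>> servo_tool --deltas "0.2 20 -17 0 0 0 0;0.2 0 0 0 0 0 0;0.2 0 0 0 0 0 0"

```text
time_s: 5.48
position: [0.639, 0.2528, 0.1603]
tool_rot: [[0.999, 0.046, -0.001], [0.046, -0.999, -0.0], [-0.001, -0.0, -1.0]]
ft_force: [-0.7, -0.6, -0.7]
grip_width: 0.0388
gripper_force: 60.6
```

```bash
python3 -c "
from h import *
go(.637,.251,.055)"
```

```text
t 5.5 pos [0.639  0.2528 0.1603] yaw 2.62 w 0.0388 tooldelta mm [ -2.    1.8 105.3] q6 99.1
```

>>> servo_tool --deltas "0.2 -1 1 35 0 0 0;0.2 0 0 35 0 0 0;0.2 0 0 25 0 0 0;0.2 0 0 8 0 0 0;0.2 0 0 2 0 0 0;0.2 0 0 1 0 0 0;0.2 0 0 0 0 0 0"

```text
time_s: 6.07
position: [0.638, 0.2502, 0.0566]
tool_rot: [[0.999, 0.044, 0.002], [0.044, -0.999, 0.0], [0.002, -0.0, -1.0]]
ft_force: [0.2, -0.7, -1.2]
grip_width: 0.0388
gripper_force: 60.5
```

>>> servo_tool --deltas "0.2 0 0 1.5 0 0 0;0.2 0 0 1.5 0 0 0;0.2 0 0 0 0 0 0;0.65 0 0 0 0 0 0;0.65 0 0 0 0 0 0;0.65 0 0 0 0 0 0;0.65 0 0 -20 0 0 0;0.65 0 0 -40 0 0 0"

```text
time_s: 6.73
position: [0.6354, 0.2497, 0.1079]
tool_rot: [[0.999, 0.044, -0.01], [0.044, -0.999, -0.002], [-0.01, 0.002, -1.0]]
ft_force: [-0.9, -1.2, -0.3]
grip_width: 0.0554
gripper_force: 0.0
```

>>> servo_tool --deltas "0.75 0 0 -41 0 0 0;0.75 0 0 -41 0 0 0;0.75 -10 40 0 0 0 0;0.75 -10 40 0 0 0 0;0.75 -10 40 0 0 0 0;0.75 -10 40 0 0 0 0;0.75 -10 40 0 0 0 0;0.75 -10 40 0 0 0 0"

```text
time_s: 7.4
position: [0.5874, 0.0061, 0.1944]
tool_rot: [[0.999, 0.044, 0.0], [0.044, -0.999, -0.0], [0.0, 0.0, -1.0]]
ft_force: [0.6, -0.0, -0.1]
grip_width: 0.0638
gripper_force: 0.0
```

```bash
python3 -c "
from h import *
go(.5455,-.2495,.144)
p=pic('scene');r=env.spot_point('holder_red',p);print([(a['uv'],a['conf'],atd(p,a['uv'])) for a in r])
cv2.imwrite('pics/s2.png',p['img'][190:400,150:500,::-1])"
```

```text
t 7.4 pos [0.5874 0.0061 0.1944] yaw 2.53 w 0.0638 tooldelta mm [-53.1 253.5  50.4] q6 76.5
[([392.4, 348.2], 0.77, array([0.64661213, 0.25927036, 0.07275366]))]
```

View pics/s2.png

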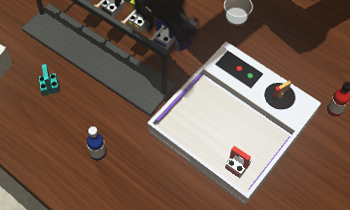

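Red stands upright in the tray at crop pixel (238,160). Green is next.

>>> servo_tool --deltas "0.75 -5 36 -15 0 0 0;0.75 -8 36 0 0 0 0;0.75 -8 36 0 0 0 0;0.75 -8 36 0 0 0 0;0.75 -8 36 0 0 0 0;0.75 -8 36 0 0 0 0;0.75 -8 36 0 0 0 0;0.75 0 0 0 0 0 0"

```text
time_s: 8.17
position: [0.5453, -0.2516, 0.2089]
tool_rot: [[0.999, 0.039, -0.0], [0.039, -0.999, -0.002], [-0.0, 0.002, -1.0]]
ft_force: [-0.2, 0.3, -0.2]
grip_width: 0.0641
gripper_force: 0.0
```

```bash
python3 -c "
from h import *
go(.5455,-.2500,.144)"
```

```text
t 8.2 pos [ 0.5453 -0.2516  0.2089] yaw 2.23 w 0.0641 tooldelta mm [ 0.3 -1.7 64.9] q6 51.8
```

>>> servo_tool --deltas "0.75 0 -1 30 0 0 0;0.75 0 0 30 0 0 0;0.75 0 0 5 0 0 0;0.2 0 0 0 0 0 0;0.2 0 0 0 0 0 0;0.2 0 0 0 0 0 0;0.2 0 0 0 0 0 0;0.2 0 0 0 0 0 0"

```text
time_s: 8.83
position: [0.5469, -0.2454, 0.1458]
tool_rot: [[0.999, 0.044, 0.002], [0.044, -0.999, -0.001], [0.002, 0.002, -1.0]]
ft_force: [0.7, 0.4, 3.5]
grip_width: 0.0391
gripper_force: 60.6
```

>>> servo_tool --deltas "0.2 0 0 -8 0 0 0;0.2 0 0 -9 0 0 0;0.2 0 0 0 0 0 0;0.2 -20 0 0 0 0 0;0.2 -25 0 0 0 0 0;0.2 -25 0 0 0 0 0;0.2 0 0 0 0 0 0"

```text
time_s: 9.42
position: [0.4731, -0.248, 0.1617]
tool_rot: [[0.999, 0.043, -0.002], [0.043, -0.999, 0.001], [-0.002, -0.001, -1.0]]
ft_force: [1.6, -0.4, -0.7]
grip_width: 0.0389
gripper_force: 60.4
```

```bash
python3 -c "
from h import *
go(.637,.179,.0545)"
```

```text
t 9.4 pos [ 0.4731 -0.248   0.1617] yaw 2.44 w 0.0389 tooldelta mm [ 182.1 -419.6  107.1] q6 47.2
```

>>> servo_tool --deltas "0.2 0 -25 0 0 0 0;0.2 0 -40 0 0 0 0;0.2 0 -40 0 0 0 0;0.2 0 -40 0 0 0 0;0.2 0 -40 0 0 0 0;0.2 0 -40 0 0 0 0;0.2 0 -40 0 0 0 0;0.2 0 -40 0 0 0 0"

```text
time_s: 10.08
position: [0.4629, 0.0583, 0.1619]
tool_rot: [[0.999, 0.044, 0.001], [0.044, -0.999, -0.0], [0.001, 0.0, -1.0]]
ft_force: [1.4, -0.5, -1.1]
grip_width: 0.0385
gripper_force: 60.6
```

>>> servo_tool --deltas "0.2 32 -24 0 0 0 0;0.2 32 -24 0 0 0 0;0.2 32 -24 0 0 0 0;0.2 32 -24 0 0 0 0;0.2 32 -20 0 0 0 0;0.2 22 0 0 0 0 0;0.2 0 0 0 0 0 0;0.2 0 0 0 0 0 0"

```text
time_s: 10.75
position: [0.6402, 0.1806, 0.1606]
tool_rot: [[0.999, 0.044, -0.001], [0.044, -0.999, -0.0], [-0.001, 0.0, -1.0]]
ft_force: [-0.1, 0.4, -1.3]
grip_width: 0.0389
gripper_force: 60.6
```

```bash
python3 -c "
from h import *
go(.637,.179,.0545)"
```

```text
t 10.8 pos [0.6402 0.1806 0.1606] yaw 2.53 w 0.0389 tooldelta mm [ -3.1   1.5 106.1] q6 93.0
```

>>> servo_tool --deltas "0.2 -3 1.5 35 0 0 0;0.2 0 0 35 0 0 0;0.2 0 0 25 0 0 0;0.2 0 0 8 0 0 0;0.2 0 0 2 0 0 0;0.2 0 0 2 0 0 0;0.2 0 0 2 0 0 0;0.2 0 0 0 0 0 0"

```text
time_s: 11.42
position: [0.6375, 0.1787, 0.0541]
tool_rot: [[0.999, 0.044, 0.003], [0.044, -0.999, 0.0], [0.003, -0.0, -1.0]]
ft_force: [1.2, 0.2, -0.2]
grip_width: 0.0391
gripper_force: 60.9
```

>>> servo_tool --deltas "0.65 0 0 0 0 0 0;0.65 0 0 0 0 0 0;0.65 0 0 0 0 0 0;0.65 0 0 -20 0 0 0;0.65 0 0 -40 0 0 0;0.75 0 0 -41 0 0 0;0.75 0 0 -41 0 0 0;0.75 -5 17 -12 0 0 0"

```text
time_s: 12.08
position: [0.6341, 0.1636, 0.2136]
tool_rot: [[0.999, 0.047, 0.011], [0.047, -0.999, 0.002], [0.011, -0.001, -1.0]]
ft_force: [0.5, -0.1, 0.9]
grip_width: 0.0642
gripper_force: 0.0
```

>>> servo_tool --deltas "0.75 -12 38 0 0 0 0;0.75 -12 38 0 0 0 0;0.75 -12 38 0 0 0 0;0.75 -12 38 0 0 0 0;0.75 -12 38 0 0 0 0;0.75 -12 38 0 0 0 0;0.75 -12 38 0 0 0 0;0.75 -12 38 0 0 0 0"

```text
time_s: 12.75
position: [0.5491, -0.1482, 0.2068]
tool_rot: [[0.999, 0.044, 0.001], [0.044, -0.999, -0.0], [0.001, 0.0, -1.0]]
ft_force: [1.3, 0.3, -0.1]
grip_width: 0.0643
gripper_force: 0.0
```

>>> servo_tool --deltas "0.75 -8 28 0 0 0 0;0.75 0 0 0 0 0 0;0.75 0 0 0 0 0 0"

```text
time_s: 13.0
position: [0.5427, -0.1761, 0.2065]
tool_rot: [[0.999, 0.041, 0.0], [0.041, -0.999, 0.0], [0.0, -0.0, -1.0]]
ft_force: [0.3, 0.5, -0.9]
grip_width: 0.064
gripper_force: 0.0
```

```bash
python3 -c "
from h import *
go(.5427,-.1745,.144)
p=pic('scene')
for n in ['red','green']:
    r=env.spot_point('holder_'+n,p);print([(np.round(a['uv']),a['conf'],atd(p,a['uv']).round(3)) for a in r])"
```

```text
t 13.0 pos [ 0.5427 -0.1761  0.2065] yaw 2.36 w 0.064 tooldelta mm [ 0.  -1.6 62.5] q6 57.8
[(array([391., 349.]), 0.81, array([0.637, 0.254, 0.044]))]
[]
```

>>> servo_tool --deltas "0.75 0 -1.5 30 0 0 0;0.75 0 0 28 0 0 0;0.75 0 0 5 0 0 0;0.2 0 0 0 0 0 0;0.2 0 0 0 0 0 0;0.2 0 0 0 0 0 0;0.2 0 0 0 0 0 0;0.2 0 0 0 0 0 0"

```text
time_s: 13.82
position: [0.5437, -0.1734, 0.1447]
tool_rot: [[0.999, 0.044, 0.003], [0.044, -0.999, -0.001], [0.002, 0.001, -1.0]]
ft_force: [0.6, 1.1, 2.4]
grip_width: 0.0389
gripper_force: 60.5
```

>>> servo_tool --deltas "0.2 0 0 -8 0 0 0;0.2 0 0 -9 0 0 0;0.2 0 0 0 0 0 0;0.2 -20 0 0 0 0 0;0.2 -25 0 0 0 0 0;0.2 -25 0 0 0 0 0;0.2 0 0 0 0 0 0"

```text
time_s: 14.4
position: [0.4698, -0.1759, 0.1605]
tool_rot: [[0.999, 0.043, -0.002], [0.043, -0.999, 0.001], [-0.002, -0.001, -1.0]]
ft_force: [0.2, 0.4, -1.1]
grip_width: 0.0391
gripper_force: 60.4
```

```bash
python3 -c "
from h import *
go(.637,.107,.0545)
p=pic('scene')
cv2.imwrite('pics/s3.png',cv2.resize(p['img'][120:400,150:500,::-1],(700,560)))"
```

```text
t 14.4 pos [ 0.4698 -0.1759  0.1605] yaw 2.46 w 0.0391 tooldelta mm [ 179.4 -275.4  105.8] q6 53.5
```

View pics/s3.png

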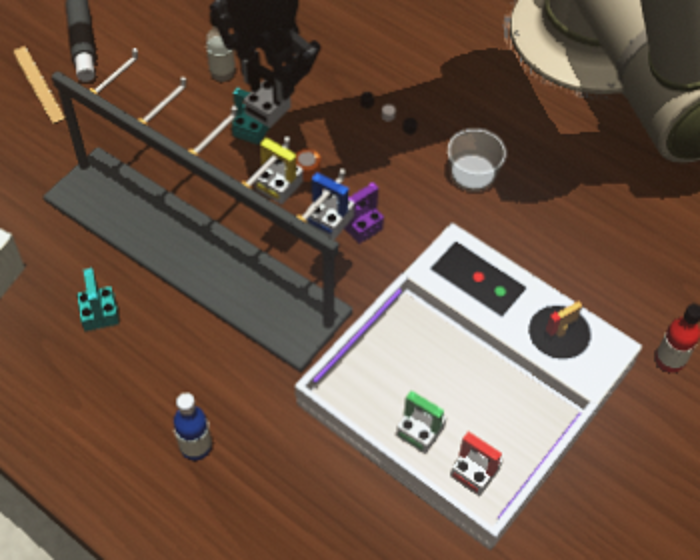

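Red (477,460) and green (420,420) stand in the tray, and black is held. I'll carry on.

>>> servo_tool --deltas "0.2 0 -30 0 0 0 0;0.2 0 -40 0 0 0 0;0.2 0 -40 0 0 0 0;0.2 0 -40 0 0 0 0;0.2 0 -40 0 0 0 0;0.2 0 -40 0 0 0 0;0.2 20 -30 0 0 0 0;0.2 35 -15 0 0 0 0"

```text
time_s: 15.12
position: [0.5147, 0.1049, 0.1611]
tool_rot: [[0.999, 0.047, -0.0], [0.047, -0.999, 0.001], [-0.0, -0.001, -1.0]]
ft_force: [1.4, -1.0, -0.2]
grip_width: 0.0391
gripper_force: 60.6
```

>>> servo_tool --deltas "0.2 38 0 0 0 0 0;0.2 38 0 0 0 0 0;0.2 38 0 0 0 0 0;0.2 10 0 0 0 0 0;0.2 0 0 0 0 0 0;0.2 0 0 0 0 0 0"

```text
time_s: 15.62
position: [0.64, 0.1066, 0.1597]
tool_rot: [[0.999, 0.044, -0.001], [0.044, -0.999, 0.0], [-0.001, -0.0, -1.0]]
ft_force: [-1.6, 0.7, -1.0]
grip_width: 0.0389
gripper_force: 60.6
```

```bash
python3 -c "
from h import *
go(.637,.107,.053)"
```

```text
t 15.6 pos [0.64   0.1066 0.1597] yaw 2.53 w 0.0389 tooldelta mm [ -2.9  -0.6 106.7] q6 86.5
```

>>> servo_tool --deltas "0.2 -3 -0.5 35 0 0 0;0.2 0 0 35 0 0 0;0.2 0 0 25 0 0 0;0.2 0 0 7 0 0 0;0.2 0 0 2 0 0 0;0.2 0 0 2 0 0 0;0.2 0 0 1.5 0 0 0;0.2 0 0 0 0 0 0"

```text
time_s: 16.28
position: [0.6375, 0.1066, 0.0544]
tool_rot: [[0.999, 0.044, 0.003], [0.044, -0.999, -0.0], [0.003, 0.0, -1.0]]
ft_force: [-0.4, -0.8, -2.4]
grip_width: 0.0387
gripper_force: 60.6
```

>>> servo_tool --deltas "0.65 0 0 0 0 0 0;0.65 0 0 0 0 0 0;0.65 0 0 0 0 0 0;0.65 0 0 -20 0 0 0;0.65 0 0 -40 0 0 0;0.75 0 0 -41 0 0 0;0.75 0 0 -41 0 0 0;0.75 -5 10 -14 0 0 0"

```text
time_s: 16.95
position: [0.6341, 0.0975, 0.2158]
tool_rot: [[0.999, 0.046, 0.011], [0.046, -0.999, 0.0], [0.011, 0.0, -1.0]]
ft_force: [0.7, -0.1, 1.1]
grip_width: 0.0638
gripper_force: 0.0
```

>>> servo_tool --deltas "0.75 -18 33 0 0 0 0;0.75 -18 33 0 0 0 0;0.75 -18 33 0 0 0 0;0.75 -18 33 0 0 0 0;0.75 -18 33 0 0 0 0;0.75 -12 28 0 0 0 0;0.75 0 0 0 0 0 0;0.75 0 0 0 0 0 0"

```text
time_s: 17.62
position: [0.5384, -0.1022, 0.209]
tool_rot: [[0.999, 0.041, 0.0], [0.041, -0.999, 0.0], [0.0, -0.0, -1.0]]
ft_force: [-0.4, 0.3, -1.0]
grip_width: 0.0643
gripper_force: 0.0
```

```bash
python3 -c "
from h import *
go(.5385,-.1003,.144)"
```

```text
t 17.6 pos [ 0.5384 -0.1022  0.209 ] yaw 2.35 w 0.0643 tooldelta mm [ 0.2 -1.9 65. ] q6 64.5
```

>>> servo_tool --deltas "0.75 0 -1.5 30 0 0 0;0.75 0 0 30 0 0 0;0.75 0 0 5 0 0 0;0.2 0 0 0 0 0 0;0.2 0 0 0 0 0 0;0.2 0 0 0 0 0 0;0.2 0 0 0 0 0 0;0.2 0 0 0 0 0 0"

```text
time_s: 18.28
position: [0.5395, -0.0994, 0.1451]
tool_rot: [[0.999, 0.044, 0.003], [0.044, -0.999, -0.001], [0.003, 0.001, -1.0]]
ft_force: [0.6, 1.3, 3.4]
grip_width: 0.039
gripper_force: 60.6
```

>>> servo_tool --deltas "0.2 0 0 -8 0 0 0;0.2 0 0 -9 0 0 0;0.2 0 0 0 0 0 0;0.2 -20 0 0 0 0 0;0.2 -25 0 0 0 0 0;0.2 -25 0 0 0 0 0;0.2 0 0 0 0 0 0"

```text
time_s: 18.87
position: [0.4654, -0.1019, 0.161]
tool_rot: [[0.999, 0.043, -0.002], [0.043, -0.999, 0.001], [-0.002, -0.001, -1.0]]
ft_force: [1.8, 0.3, -1.4]
grip_width: 0.0391
gripper_force: 60.3
```

```bash
python3 -c "
from h import *
go(.557,.251,.053)"
```

```text
t 18.9 pos [ 0.4654 -0.1019  0.161 ] yaw 2.48 w 0.0391 tooldelta mm [ 107.1 -348.6  108. ] q6 60.9
```

>>> servo_tool --deltas "0.2 0 -30 0 0 0 0;0.2 0 -40 0 0 0 0;0.2 0 -40 0 0 0 0;0.2 0 -40 0 0 0 0;0.2 20 -35 0 0 0 0;0.2 20 -35 0 0 0 0;0.2 20 -35 0 0 0 0;0.2 20 -35 0 0 0 0"

```text
time_s: 19.53
position: [0.5369, 0.193, 0.1613]
tool_rot: [[0.999, 0.044, 0.001], [0.044, -0.999, 0.0], [0.001, -0.0, -1.0]]
ft_force: [0.3, -0.4, -1.1]
grip_width: 0.0386
gripper_force: 60.5
```

>>> servo_tool --deltas "0.2 20 -35 0 0 0 0;0.2 7 -23 0 0 0 0;0.2 0 0 0 0 0 0;0.2 0 0 0 0 0 0"

```text
time_s: 19.87
position: [0.5606, 0.251, 0.1604]
tool_rot: [[0.999, 0.046, -0.0], [0.046, -0.999, -0.0], [-0.0, 0.0, -1.0]]
ft_force: [0.2, -0.2, -1.1]
grip_width: 0.0391
gripper_force: 60.6
```

```bash
python3 -c "
from h import *
go(.557,.251,.053)"
```

```text
t 19.9 pos [0.5606 0.251  0.1604] yaw 2.63 w 0.0391 tooldelta mm [ -3.6  -0.2 107.4] q6 100.5
```

>>> servo_tool --deltas "0.2 -3.5 0 35 0 0 0;0.2 0 0 35 0 0 0;0.2 0 0 25 0 0 0;0.2 0 0 8 0 0 0;0.2 0 0 2 0 0 0;0.2 0 0 2 0 0 0;0.2 0 0 1 0 0 0;0.2 0 0 0 0 0 0"

```text
time_s: 20.53
position: [0.5578, 0.2497, 0.0543]
tool_rot: [[0.999, 0.044, 0.003], [0.044, -0.999, 0.001], [0.003, -0.0, -1.0]]
ft_force: [0.1, 0.6, -1.8]
grip_width: 0.039
gripper_force: 60.6
```

>>> servo_tool --deltas "0.65 0 0 0 0 0 0;0.65 0 0 0 0 0 0;0.65 0 0 0 0 0 0;0.65 0 0 -20 0 0 0;0.65 0 0 -40 0 0 0;0.75 0 0 -41 0 0 0;0.75 0 0 -41 0 0 0;0.75 -1 15 -14 0 0 0"

```text
time_s: 21.2
position: [0.558, 0.2366, 0.2156]
tool_rot: [[0.999, 0.046, 0.01], [0.046, -0.999, 0.003], [0.01, -0.002, -1.0]]
ft_force: [1.4, -0.1, 0.5]
grip_width: 0.0641
gripper_force: 0.0
```

>>> servo_tool --deltas "0.75 -5 38 0 0 0 0;0.75 -5 38 0 0 0 0;0.75 -5 38 0 0 0 0;0.75 -5 38 0 0 0 0;0.75 -5 38 0 0 0 0;0.75 -5 38 0 0 0 0;0.75 -2 34 0 0 0 0;0.75 0 0 0 0 0 0"

```text
time_s: 21.87
position: [0.5362, -0.0336, 0.2091]
tool_rot: [[0.999, 0.039, 0.001], [0.039, -0.999, -0.002], [0.001, 0.002, -1.0]]
ft_force: [0.5, -0.7, 0.3]
grip_width: 0.0641
gripper_force: 0.0
```

```bash
python3 -c "
from h import *
go(.5362,-.0268,.144)"
```

```text
t 21.9 pos [ 0.5362 -0.0336  0.2091] yaw 2.22 w 0.0641 tooldelta mm [ 0.3 -6.9 65.1] q6 71.6
```

>>> servo_tool --deltas "0.75 0 -1 0 0 0 0;0.75 0 0 30 0 0 0;0.75 0 0 30 0 0 0;0.75 0 0 5 0 0 0;0.2 0 0 0 0 0 0;0.2 0 0 0 0 0 0;0.2 0 0 0 0 0 0;0.2 0 0 0 0 0 0"

```text
time_s: 22.53
position: [0.5369, -0.0273, 0.1454]
tool_rot: [[0.999, 0.044, 0.003], [0.044, -0.999, -0.001], [0.003, 0.001, -1.0]]
ft_force: [0.4, 0.1, 2.7]
grip_width: 0.0389
gripper_force: 60.3
```

>>> servo_tool --deltas "0.2 0 0 0 0 0 0;0.2 0 0 -8 0 0 0;0.2 0 0 -9 0 0 0;0.2 0 0 0 0 0 0;0.2 -20 0 0 0 0 0;0.2 -25 0 0 0 0 0;0.2 -25 0 0 0 0 0;0.2 0 0 0 0 0 0"

```text
time_s: 23.2
position: [0.4625, -0.0301, 0.1609]
tool_rot: [[0.999, 0.044, -0.003], [0.044, -0.999, 0.001], [-0.003, -0.001, -1.0]]
ft_force: [0.6, -0.2, -0.5]
grip_width: 0.039
gripper_force: 60.3
```

```bash
python3 -c "
from h import *
go(.557,.179,.053)"
```

```text
t 23.2 pos [ 0.4625 -0.0301  0.1609] yaw 2.5 w 0.039 tooldelta mm [ 103.8 -204.7  107.7] q6 69.1
```

>>> servo_tool --deltas "0.2 0 -25 0 0 0 0;0.2 0 -35 0 0 0 0;0.2 0 -35 0 0 0 0;0.2 25 -25 0 0 0 0;0.2 25 -25 0 0 0 0;0.2 25 -30 0 0 0 0;0.2 25 -28 0 0 0 0;0.2 0 0 0 0 0 0"

```text
time_s: 23.87
position: [0.5602, 0.1809, 0.1604]
tool_rot: [[0.999, 0.047, 0.002], [0.047, -0.999, 0.001], [0.002, -0.001, -1.0]]
ft_force: [-1.9, -0.9, -1.2]
grip_width: 0.0392
gripper_force: 60.6
```

>>> servo_tool --deltas "0.2 0 0 0 0 0 0"

```text
time_s: 23.95
position: [0.5578, 0.1779, 0.1602]
tool_rot: [[0.999, 0.046, -0.0], [0.046, -0.999, -0.0], [-0.0, 0.0, -1.0]]
ft_force: [-0.1, -0.8, -0.9]
grip_width: 0.0393
gripper_force: 60.6
```

```bash
python3 -c "
from h import *
go(.557,.179,.053)
p=pic('top')
r=env.spot_point('puck',p);print([(np.round(a['uv'],1),a['conf'],atz(p,a['uv'],0.),atz(p,a['uv'],.012)) for a in r])"
```

```text
t 23.9 pos [0.5578 0.1779 0.1602] yaw 2.64 w 0.0393 tooldelta mm [ -0.7  -1.2 107.2] q6 93.5
[(array([372.9, 296.4]), 0.59, array([ 0.44143216, -0.13887647,  0.        ]), array([ 0.44080347, -0.13721347,  0.012     ]))]
```

>>> servo_tool --deltas "0.2 0 0 35 0 0 0;0.2 0 0 35 0 0 0;0.2 0 0 25 0 0 0;0.2 0 0 8 0 0 0;0.2 0 0 2 0 0 0;0.2 0 0 2 0 0 0;0.2 0 0 0.5 0 0 0;0.2 0 0 0 0 0 0"

```text
time_s: 24.72
position: [0.5579, 0.1766, 0.0548]
tool_rot: [[0.999, 0.044, 0.003], [0.044, -0.999, 0.0], [0.003, -0.0, -1.0]]
ft_force: [-0.7, 0.2, -2.5]
grip_width: 0.0387
gripper_force: 60.6
```

>>> servo_tool --deltas "0.65 0 0 0 0 0 0;0.65 0 0 0 0 0 0;0.65 0 0 0 0 0 0;0.65 0 0 -20 0 0 0;0.65 0 0 -40 0 0 0;0.75 0 0 -41 0 0 0;0.75 0 40 0 0 0 0;0.75 0 40 0 0 0 0"

```text
time_s: 25.38
position: [0.5615, 0.0972, 0.1572]
tool_rot: [[0.999, 0.048, 0.006], [0.048, -0.999, -0.0], [0.006, 0.0, -1.0]]
ft_force: [0.8, 0.3, -0.4]
grip_width: 0.0641
gripper_force: 0.0
```

Run:
```python
from h import *
p=pic('top');C=cloud(p);hsv=cv2.cvtColor(p['img'],cv2.COLOR_RGB2HSV)
m=(C[...,2]>.015)&(C[...,2]<.035);m2=np.zeros_like(m);m2[275:325,345:410]=1;m&=m2
vv,uu=np.nonzero(m);c=[(uu.min()+uu.max())/2,(vv.min()+vv.max())/2];P=atz(p,c,.024);print('puck',len(uu),c,P,np.ptp(uu),np.ptp(vv))
go(P[0],P[1],.003)
cv2.imwrite('pics/t4.png',cv2.resize(p['img'][150:330,140:500,::-1],(800,400)))
```

```text
puck 209 [np.float64(378.5), np.float64(299.5)] [ 0.4339854  -0.14721526  0.024     ] 15 15
t 25.4 pos [0.5617 0.0899 0.1558] yaw 2.39 w 0.0638 tooldelta mm [-138.   231.1  153.1] q6 84.9
```

View pics/t4.png

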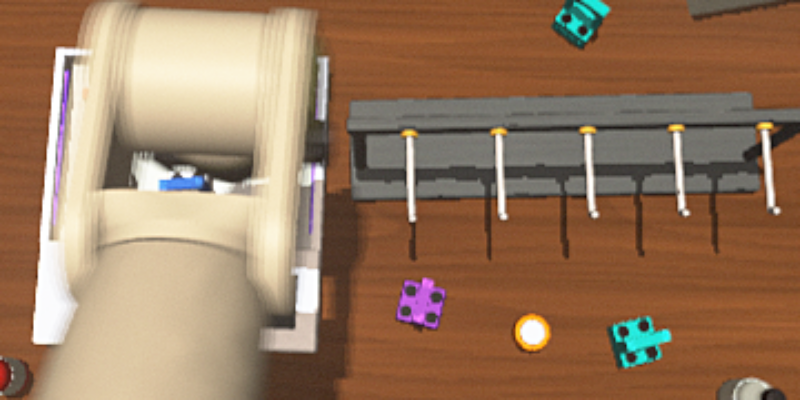

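Puck at crop (532,332), unmoved. All five hooks are empty. I'll go around the hooks to it.

>>> servo_tool --deltas "0.75 -35 0 0 0 0 0;0.75 -35 0 0 0 0 0;0.75 -35 0 0 0 0 0;0.75 -33 40 0 0 0 0;0.75 0 40 0 0 0 0;0.75 0 40 0 0 0 0;0.75 0 40 0 0 0 0;0.75 0 40 0 0 0 0"

```text
time_s: 26.1
position: [0.4375, -0.1028, 0.1549]
tool_rot: [[0.999, 0.044, 0.001], [0.044, -0.999, -0.0], [0.001, 0.0, -1.0]]
ft_force: [1.1, -0.2, -0.6]
grip_width: 0.0639
gripper_force: 0.0
```

>>> servo_tool --deltas "0.75 0 35 0 0 0 0;0.75 0 0 40 0 0 0;0.75 0 0 20 0 0 0;0.75 0 0 0 0 0 0;0.75 0 0 0 0 0 0"

```text
time_s: 26.52
position: [0.4392, -0.1359, 0.0944]
tool_rot: [[0.999, 0.044, -0.001], [0.044, -0.999, 0.001], [-0.001, -0.001, -1.0]]
ft_force: [-0.8, -0.1, 0.1]
grip_width: 0.0639
gripper_force: 0.0
```

```bash
python3 -c "
from h import *
go(.434,-.1472,.003)"
```

```text
t 26.5 pos [ 0.4392 -0.1359  0.0944] yaw 2.51 w 0.0639 tooldelta mm [-5.5 11.2 91.4] q6 55.5
```

>>> servo_tool --deltas "0.75 -5.5 11 10 0 0 0;0.75 0 0 35 0 0 0;0.75 0 0 30 0 0 0;0.75 0 0 12 0 0 0;0.75 0 0 4 0 0 0;0.75 0 0 0 0 0 0" --newtons 40

```text
time_s: 27.02
position: [0.435, -0.1473, 0.004]
tool_rot: [[0.999, 0.045, 0.001], [0.045, -0.999, -0.001], [0.001, 0.001, -1.0]]
ft_force: [-0.3, 0.3, -0.1]
grip_width: 0.0639
gripper_force: 0.0
```

>>> servo_tool --deltas "0.1 0 0 0 0 0 0;0.1 0 0 0 0 0 0;0.1 0 0 0 0 0 0;0.1 0 0 0 0 0 0;0.1 0 0 0 0 0 0;0.1 0 0 0 0 0 0;0.1 0 0 -5 0 0 0;0.1 0 0 -10 0 0 0"

```text
time_s: 27.68
position: [0.4341, -0.1471, 0.0188]
tool_rot: [[0.999, 0.044, -0.0], [0.044, -0.999, 0.0], [-0.0, -0.0, -1.0]]
ft_force: [-0.4, 0.8, 0.0]
grip_width: 0.0326
gripper_force: 39.8
```

>>> servo_tool --deltas "0.1 0 0 -30 0 0 0;0.1 0 0 -40 0 0 0;0.1 0 0 -35 0 0 0;0.1 0 -20 0 0 0 0;0.1 0 -40 0 0 0 0;0.1 0 -40 0 0 0 0;0.1 0 -40 0 0 0 0;0.1 0 -40 0 0 0 0"

```text
time_s: 28.35
position: [0.4259, 0.0343, 0.1243]
tool_rot: [[0.999, 0.043, 0.001], [0.043, -0.999, -0.0], [0.001, 0.0, -1.0]]
ft_force: [1.2, -0.6, -0.6]
grip_width: 0.0323
gripper_force: 39.9
```

>>> servo_tool --deltas "0.1 30 -30 0 0 0 0;0.1 35 -24 0 0 0 0;0.1 35 -10 0 0 0 0;0.1 34 0 0 0 0 0;0.1 0 0 0 0 0 0;0.1 0 0 0 0 0 0;0.1 0 0 0 0 0 0"

```text
time_s: 28.93
position: [0.5555, 0.1014, 0.1236]
tool_rot: [[0.999, 0.044, -0.001], [0.044, -0.999, -0.0], [-0.001, -0.0, -1.0]]
ft_force: [-0.8, -1.0, 0.7]
grip_width: 0.0328
gripper_force: 39.9
```

```bash
python3 -c "
from h import *
go(.557,.103,.0225)"
```

```text
t 28.9 pos [0.5555 0.1014 0.1236] yaw 2.52 w 0.0328 tooldelta mm [  1.6  -1.5 101.1] q6 85.8
```

>>> servo_tool --deltas "0.1 1.5 -1.5 35 0 0 0;0.1 0 0 35 0 0 0;0.1 0 0 20 0 0 0;0.1 0 0 7 0 0 0;0.1 0 0 2 0 0 0;0.1 0 0 1.5 0 0 0;0.1 0 0 0 0 0 0;0.1 0 0 0 0 0 0"

```text
time_s: 29.6
position: [0.5583, 0.103, 0.0243]
tool_rot: [[0.999, 0.044, 0.002], [0.044, -0.999, -0.0], [0.002, 0.0, -1.0]]
ft_force: [0.8, 0.1, -0.2]
grip_width: 0.0326
gripper_force: 39.9
```

>>> servo_tool --deltas "0.55 0 0 0 0 0 0;0.55 0 0 0 0 0 0;0.55 0 0 0 0 0 0;0.55 0 0 -20 0 0 0;0.55 0 0 -40 0 0 0;0.55 0 0 -41 0 0 0;0.55 -30 0 -20 0 0 0;0.55 -40 0 0 0 0 0"

```text
time_s: 30.27
position: [0.4908, 0.0997, 0.1481]
tool_rot: [[0.999, 0.044, 0.011], [0.044, -0.999, -0.0], [0.011, 0.001, -1.0]]
ft_force: [-0.6, -1.1, -0.2]
grip_width: 0.0471
gripper_force: 0.0
```

>>> servo_tool --deltas "0.55 -40 0 0 0 0 0;0.55 -40 0 0 0 0 0;0.55 0 0 0 0 0 0"

```text
time_s: 30.52
position: [0.3998, 0.097, 0.143]
tool_rot: [[0.999, 0.045, -0.008], [0.045, -0.999, 0.0], [-0.007, -0.001, -1.0]]
ft_force: [0.3, -0.7, -0.1]
grip_width: 0.0466
gripper_force: 0.0
```

Run:
```python
from h import *
pic('scene');p=pic('scene');C=cloud(p)
go(.4584,.231,.058)
for n in ['puck','key_grip','holder_red','holder_blue','holder_green','holder_yellow','holder_black']:
    r=env.spot_point(n,p);print(n,[(np.round(a['uv']),round(a['conf'],2),atd(p,a['uv']).round(3)) for a in r[:3]])
cv2.imwrite('pics/s5.png',cv2.resize(p['img'][190:400,280:500,::-1],(628,600)))
```

```text
t 30.6 pos [0.4071 0.0965 0.1444] yaw 2.52 w 0.0471 tooldelta mm [  57.  -132.1   86.5] q6 84.5
puck [(array([352., 290.]), 0.65, array([0.576, 0.106, 0.039])), (array([388., 348.]), 0.35, array([0.639, 0.246, 0.043]))]
key_grip [(array([438., 279.]), 0.49, array([0.437, 0.24 , 0.047]))]
holder_red [(array([387., 348.]), 0.63, array([0.64 , 0.245, 0.042]))]
holder_blue [(array([383., 300.]), 0.88, array([0.554, 0.173, 0.043]))]
holder_green [(array([361., 327.]), 0.7, array([0.637, 0.177, 0.046]))]
holder_yellow [(array([198., 269.]), 0.94, array([ 0.756, -0.18 ,  0.063])), (array([412., 320.]), 0.88, array([0.556, 0.251, 0.043])), (array([327., 225.]), 0.78, array([ 0.477, -0.04 ,  0.049]))]
holder_black [(array([333., 310.]), 0.57, array([0.641, 0.105, 0.043])), (array([433., 277.]), 0.4, array([0.463, 0.236, 0.087]))]
```

View pics/s5.png

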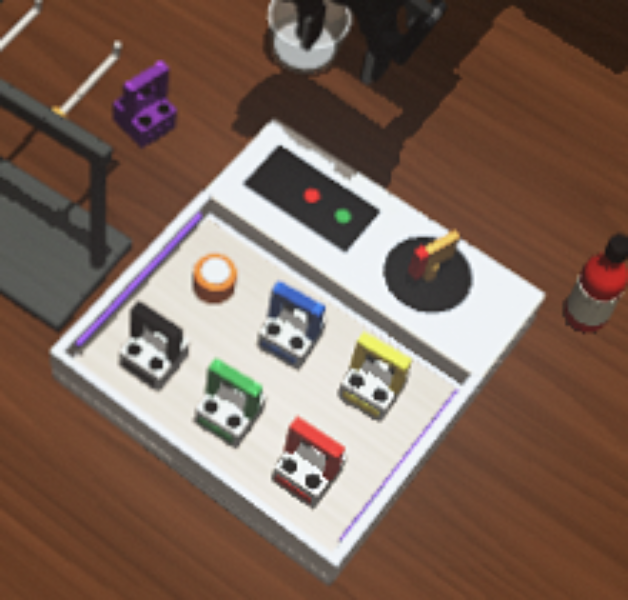

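All five holders and the puck are in the tray, each on its floor; in the crop the puck is at (215,278). Next is the key. I'll refine its axis and turn the tool.

>>> servo_tool --deltas "0.55 0 0 0 0 0 -0.12;0.55 0 0 0 0 0 -0.12;0.55 0 0 0 0 0 -0.12;0.55 0 0 0 0 0 -0.12;0.55 0 0 0 0 0 -0.12;0.55 0 0 0 0 0 -0.12;0.55 0 0 0 0 0 -0.12;0.55 0 0 0 0 0 -0.12"

```text
time_s: 31.63
position: [0.4083, 0.0964, 0.1437]
tool_rot: [[0.532, 0.847, -0.0], [0.847, -0.532, 0.0], [-0.0, -0.0, -1.0]]
ft_force: [-0.3, -0.0, -0.5]
grip_width: 0.0468
gripper_force: 0.0
```

>>> servo_tool --deltas "0.55 0 0 0 0 0 -0.12;0.55 0 0 0 0 0 -0.12;0.55 0 0 0 0 0 -0.12;0.55 0 0 0 0 0 -0.12;0.55 0 0 0 0 0 -0.12;0.55 0 0 0 0 0 -0.12;0.55 0 0 0 0 0 -0.12;0.55 0 0 0 0 0 -0.12"

```text
time_s: 32.3
position: [0.4083, 0.0964, 0.1437]
tool_rot: [[-0.389, 0.921, -0.0], [0.921, 0.389, 0.0], [0.0, -0.0, -1.0]]
ft_force: [0.2, 0.9, -0.5]
grip_width: 0.047
gripper_force: 0.0
```

>>> servo_tool --deltas "0.55 0 0 0 0 0 -0.12;0.55 0 0 0 0 0 -0.12;0.55 0 0 0 0 0 -0.12;0.55 0 0 0 0 0 -0.12;0.55 0 0 0 0 0 -0.12;0.55 0 0 0 0 0 -0.12;0.55 0 0 0 0 0 -0.12;0.55 0 0 0 0 0 0"

```text
time_s: 32.97
position: [0.4082, 0.0964, 0.1437]
tool_rot: [[-0.945, 0.327, -0.0], [0.327, 0.945, 0.0], [0.0, -0.0, -1.0]]
ft_force: [0.1, -0.1, -0.1]
grip_width: 0.0466
gripper_force: 0.0
```

Run:
```python
from h import *
np.set_printoptions(precision=4,suppress=True)
T=cv2.imread('pics/top0.png');p=pic('top')
def fit(p,img,z,u,v,r,thr=70):
    w=img[v-r:v+r,u-r:u+r].max(2)<thr
    n,l,s,c=cv2.connectedComponentsWithStats(w.astype(np.uint8));i=1+np.argmax(s[1:,4])
    b=s[i];cc=[u-r+b[0]+(b[2]-1)/2,v-r+b[1]+(b[3]-1)/2];return cc,b,atz(p,cc,z)
print('disc top',fit(p,T,.045,195,283,24))
s=pic('scene');S=s['img'][:,:,::-1];S0=cv2.imread('pics/scene0.png')
print('disc scene',fit(s,S0,.045,430,286,24))
C=cloud(s);h=cv2.cvtColor(s['img'],cv2.COLOR_RGB2HSV)
m=(C[...,2]>.083)&(C[...,2]<.095)&(abs(C[...,0]-.458)<.04)&(abs(C[...,1]-.231)<.04)
q=C[m];print('scene wing',len(q),q.mean(0),cv2.minAreaRect(q[:,:2].astype(np.float32)))
go(.4584,.231,.058)
```

```text
disc top ([np.float64(187.5), np.float64(306.0)], array([ 0, 47, 34,  1, 34], dtype=int32), array([0.4123, 0.2435, 0.045 ]))
disc scene ([np.float64(429.5), np.float64(285.5)], array([  9,  11,  30,  26, 453], dtype=int32), array([0.4612, 0.2334, 0.045 ]))
scene wing 76 [0.4644 0.2342 0.0884] ((0.4620276987552643, 0.23402029275894165), (0.010454490780830383, 0.03921123966574669), 74.35227966308594)
t 33.1 pos [0.4081 0.0964 0.1437] yaw 160.43 w 0.047 tooldelta mm [ -2.3 143.7  85.7] q6 -73.4
```

>>> servo_tool --deltas "0.55 -3 36 0 0 0 -0.03;0.55 0 36 0 0 0 0;0.55 0 36 0 0 0 0;0.55 0 36 0 0 0 0;0.55 0 2 0 0 0 0;0.55 0 0 0 0 0 0;0.55 0 0 0 0 0 0"

```text
time_s: 33.65
position: [0.4556, 0.2339, 0.1435]
tool_rot: [[-0.953, 0.304, -0.001], [0.304, 0.953, -0.0], [0.001, -0.001, -1.0]]
ft_force: [-1.1, -0.3, 0.1]
grip_width: 0.047
gripper_force: 0.0
```

```bash
python3 -c "
from h import *
go(.460,.233,.060)"
```

```text
t 33.6 pos [0.4556 0.2339 0.1435] yaw 162.28 w 0.047 tooldelta mm [-4.5  0.5 83.5] q6 -58.4
```

>>> servo_tool --deltas "0.55 -4.5 0 35 0 0 0;0.55 0 0 35 0 0 0;0.55 0 0 13 0 0 0;0.3 0 0 0 0 0 0;0.3 0 0 0 0 0 0;0 0 0 0 0 0 0;0 0 0 0 0 0 0;0 0 0 0 0 0 0" --newtons 30

```text
time_s: 34.32
position: [0.4611, 0.2326, 0.0624]
tool_rot: [[-0.953, 0.303, 0.003], [0.303, 0.953, 0.0], [-0.003, 0.001, -1.0]]
ft_force: [-1.5, -3.0, 7.2]
grip_width: 0.0075
gripper_force: 44.0
```

>>> servo_tool --deltas "0 0 0 0 0 0 0;0 0 0 0 0 0 0;0 0 0 0 0 0 0"

```text
time_s: 34.57
position: [0.4611, 0.2326, 0.0624]
tool_rot: [[-0.953, 0.303, 0.003], [0.303, 0.953, -0.0], [-0.003, 0.001, -1.0]]
ft_force: [-0.6, -3.4, 7.3]
grip_width: 0.0071
gripper_force: 44.0
```

>>> servo_tool --deltas "0 0 0 0 0 0 0.06;0 0 0 0 0 0 0.1;0 0 0 0 0 0 0.12;0 0 0 0 0 0 0.12;0 0 0 0 0 0 0.12;0 0 0 0 0 0 0.12;0 0 0 0 0 0 0.12;0 0 0 0 0 0 0" --newtons 60

```text
time_s: 35.23
position: [0.4609, 0.2324, 0.0625]
tool_rot: [[-0.477, 0.879, 0.003], [0.879, 0.477, -0.001], [-0.002, 0.002, -1.0]]
ft_force: [-1.3, -5.6, 9.2]
grip_width: 0.0068
gripper_force: 74.8
```

```bash
python3 -c "
from h import *
go(.460,.233,.060);o=env.observe();print(o['wrist_torque'],o['ft_force'],o['q'])"
```

```text
t 35.2 pos [0.4609 0.2324 0.0625] yaw 118.46 w 0.0068 tooldelta mm [ 1.  -0.5  2.5] q6 -14.8
[-0.92610422  0.21222545 -0.06950043] [-1.29147258 -5.59951757  9.2247116 ] [ 1.36348125e+01  2.94703662e+01  9.35927372e+01 -8.74423841e-02
  5.67940597e+01 -1.47816788e+01]
```

>>> servo_tool --deltas "0 0 0 0 0 0 0.12;0 0 0 0 0 0 0.12;0 0 0 0 0 0 0.12;0 0 0 0 0 0 0.12;0 0 0 0 0 0 0.12;0 0 0 0 0 0 0.12;0 0 0 0 0 0 0.12;0 0 0 0 0 0 0"

```text
time_s: 35.9
position: [0.4606, 0.2323, 0.0625]
tool_rot: [[0.336, 0.942, 0.002], [0.942, -0.336, -0.001], [-0.0, 0.002, -1.0]]
ft_force: [-2.5, -4.7, 9.3]
grip_width: 0.007
gripper_force: 75.0
```

>>> servo_tool --deltas "0 0 0 0 0 0 0.12;0 0 0 0 0 0 0.12;0 0 0 0 0 0 0.12;0 0 0 0 0 0 0.12;0 0 0 0 0 0 0.12;0 0 0 0 0 0 0.12;0 0 0 0 0 0 0.12;0 0 0 0 0 0 0"

```text
time_s: 36.57
position: [0.4604, 0.2325, 0.0625]
tool_rot: [[0.926, 0.378, 0.002], [0.378, -0.926, -0.0], [0.001, 0.001, -1.0]]
ft_force: [-3.5, -3.0, 10.5]
grip_width: 0.0068
gripper_force: 75.1
```

>>> servo_tool --deltas "0 0 0 0 0 0 0.12;0 0 0 0 0 0 0.12;0 0 0 0 0 0 0.12;0 0 0 0 0 0 0.12;0 0 0 0 0 0 0.12;0 0 0 0 0 0 0.12;0 0 0 0 0 0 0;0 0 0 0 0 0 0"

```text
time_s: 37.23
position: [0.4604, 0.2327, 0.0625]
tool_rot: [[0.947, -0.321, 0.002], [-0.321, -0.947, 0.0], [0.002, -0.001, -1.0]]
ft_force: [-2.4, -2.6, 10.3]
grip_width: 0.0067
gripper_force: 75.1
```

```bash
python3 -c "
from h import *
go(.460,.233,.060);o=env.observe();print(o['wrist_torque'],o['ft_force'],o['q'].round(1))"
```

```text
t 37.2 pos [0.4604 0.2327 0.0625] yaw -18.72 w 0.0067 tooldelta mm [-0.5 -0.1  2.5] q6 122.4
[-0.43010904  0.61448056 -0.02863992] [-2.44296219 -2.61745443 10.28939003] [ 13.7  29.5  93.6  -0.   56.8 122.4]
```

>>> servo_tool --deltas "0.4 0 0 0 0 0 0;0.4 0 0 0 0 0 0;0.4 0 0 0 0 0 0;0.4 0 0 -20 0 0 0;0.4 0 0 -30 0 0 0;0.4 0 0 0 0 0 -0.1208;0.4 0 0 0 0 0 -0.1208;0.4 0 0 0 0 0 0"

```text
time_s: 37.9
position: [0.4603, 0.2329, 0.1113]
tool_rot: [[0.997, -0.08, 0.001], [-0.08, -0.997, 0.0], [0.001, -0.0, -1.0]]
ft_force: [-0.2, -0.0, -0.3]
grip_width: 0.0342
gripper_force: 0.0
```

>>> servo_tool --deltas "0.4 0 0 0 0 0 -0.1208;0.4 0 0 0 0 0 -0.1208;0.4 0 0 0 0 0 -0.1208;0.4 0 0 0 0 0 -0.1208;0.4 0 0 0 0 0 -0.1208;0.4 0 0 0 0 0 -0.1208;0.4 0 0 0 0 0 -0.1208;0.4 0 0 0 0 0 -0.1208"

```text
time_s: 38.57
position: [0.4601, 0.2328, 0.1106]
tool_rot: [[0.634, 0.773, -0.001], [0.773, -0.634, -0.0], [-0.001, -0.0, -1.0]]
ft_force: [0.4, -0.2, 0.4]
grip_width: 0.034
gripper_force: 0.0
```

>>> servo_tool --deltas "0.4 0 0 0 0 0 -0.1208;0.4 0 0 0 0 0 -0.1208;0.4 0 0 0 0 0 -0.1208;0.4 0 0 0 0 0 -0.1208;0.4 0 0 0 0 0 -0.1208;0.4 0 0 0 0 0 -0.1208;0.4 0 0 0 0 0 -0.1208;0.4 0 0 0 0 0 -0.1208"

```text
time_s: 39.23
position: [0.4601, 0.2328, 0.1105]
tool_rot: [[-0.276, 0.961, -0.001], [0.961, 0.276, -0.0], [0.0, -0.001, -1.0]]
ft_force: [-0.6, -0.8, -0.3]
grip_width: 0.0344
gripper_force: 0.0
```

>>> servo_tool --deltas "0.4 0 0 0 0 0 -0.1208;0.4 0 0 0 0 0 -0.1208;0.4 0 0 0 0 0 -0.1208;0.4 0 0 0 0 0 -0.1208;0.4 0 0 0 0 0 -0.1208;0.4 0 0 0 0 0 -0.1208;0.4 0 0 0 0 0 -0.1208;0.4 0 0 0 0 0 -0.1208"

```text
time_s: 39.9
position: [0.4601, 0.2328, 0.1105]
tool_rot: [[-0.948, 0.32, -0.001], [0.32, 0.948, -0.0], [0.001, -0.0, -1.0]]
ft_force: [-0.3, 0.1, 1.0]
grip_width: 0.034
gripper_force: 0.0
```

>>> servo_tool --deltas "0.4 0 0 0 0 0 0;0.4 0 0 0 0 0 0"

```text
time_s: 40.07
position: [0.4601, 0.2328, 0.1107]
tool_rot: [[-0.945, 0.327, -0.0], [0.327, 0.945, -0.0], [0.0, -0.0, -1.0]]
ft_force: [0.1, -0.1, 0.4]
grip_width: 0.0343
gripper_force: 0.0
```

Run:
```python
from h import *
go(.4606,.2328,.0625)
s=pic('scene');C=cloud(s)
m=(C[...,2]>.083)&(C[...,2]<.095)&(abs(C[...,0]-.458)<.03)&(abs(C[...,1]-.231)<.03)
q=C[m];print('wing',len(q),q.mean(0),cv2.minAreaRect(q[:,:2].astype(np.float32)))
cv2.imwrite('pics/s6.png',cv2.resize(s['img'][240:340,370:500,::-1],(650,500)))
```

```text
t 40.1 pos [0.4601 0.2328 0.1107] yaw 160.92 w 0.0343 tooldelta mm [-0.5  0.1 48.2] q6 -57.3
wing 64 [0.4655839  0.23354636 0.08871852] ((0.4634051024913788, 0.2343115657567978), (0.010381796397268772, 0.039180509746074677), 74.34373474121094)
```

View pics/s6.png

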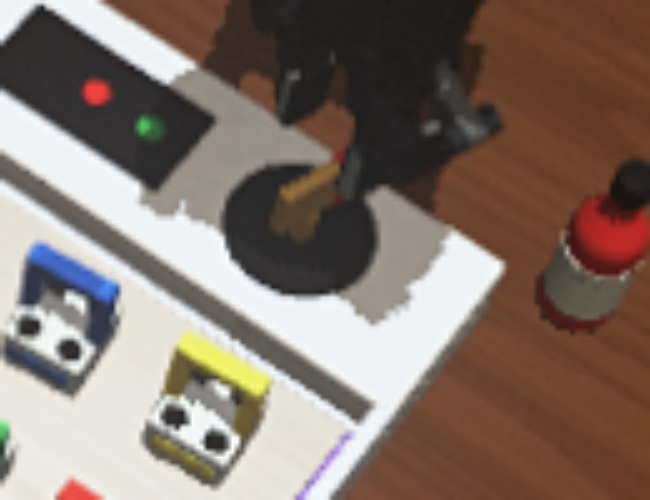

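The red end is now on the robot side at crop (342,155), so the key has made the half turn and stayed there. I'll regrip and wind to the stop.

>>> servo_tool --deltas "0.4 0 0 30 0 0 0;0.4 0 0 18 0 0 0;0.2 0 0 0 0 0 0;0 0 0 0 0 0 0;0 0 0 0 0 0 0;0 0 0 0 0 0 0;0 0 0 0 0 0 0;0 0 0 0 0 0 0"

```text
time_s: 40.78
position: [0.4603, 0.2328, 0.0632]
tool_rot: [[-0.947, 0.322, 0.0], [0.322, 0.947, -0.0], [-0.0, 0.0, -1.0]]
ft_force: [-0.6, -1.5, -4.0]
grip_width: 0.0069
gripper_force: 66.1
```

>>> servo_tool --deltas "0 0 0 0 0 0 0.1;0 0 0 0 0 0 0.12;0 0 0 0 0 0 0.12;0 0 0 0 0 0 0.12;0 0 0 0 0 0 0.12;0 0 0 0 0 0 0.12;0 0 0 0 0 0 0.12;0 0 0 0 0 0 0"

```text
time_s: 41.45
position: [0.4605, 0.2331, 0.0632]
tool_rot: [[-0.407, 0.913, 0.001], [0.913, 0.407, 0.0], [0.0, 0.001, -1.0]]
ft_force: [0.9, 0.8, -4.5]
grip_width: 0.0069
gripper_force: 66.1
```

```bash
python3 -c "
from h import *
go(.460,.233,.060);o=env.observe();print(o['wrist_torque'],o['joint_efforts'].round(2))"
```

```text
t 41.5 pos [0.4605 0.2331 0.0632] yaw 114.03 w 0.0069 tooldelta mm [ 0.1 -0.5  3.2] q6 -10.4
[ 0.0659717  -0.0315032  -0.00556225] [-2.000e-02 -4.749e+01 -1.732e+01 -9.000e-02  9.000e-02  1.640e+00]
```

>>> servo_tool --deltas "0 0 0 0 0 0 0.04;0 0 0 0 0 0 0.04;0 0 0 0 0 0 0.04;0 0 0 0 0 0 0.04;0 0 0 0 0 0 0;0 0 0 0 0 0 0"

```text
time_s: 41.95
position: [0.4606, 0.2331, 0.0632]
tool_rot: [[-0.264, 0.964, 0.001], [0.965, 0.264, 0.001], [0.0, 0.001, -1.0]]
ft_force: [1.4, 0.8, -4.3]
grip_width: 0.0073
gripper_force: 66.3
```

```bash
python3 -c "
from h import *
go(.460,.233,.060);o=env.observe();print(o['wrist_torque'],o['joint_efforts'].round(2))"
```

```text
t 42.0 pos [0.4606 0.2331 0.0632] yaw 105.31 w 0.0073 tooldelta mm [ 0.1 -0.6  3.2] q6 -1.6
[ 0.20209147 -0.12547714  0.00025552] [ -0.29 -46.69 -16.72  -0.21   0.21   0.07]
```

>>> servo_tool --deltas "0 0 0 0 0 0 0.04;0 0 0 0 0 0 0.04;0 0 0 0 0 0 0;0 0 0 0 0 0 0"

```text
time_s: 42.28
position: [0.4606, 0.2331, 0.0632]
tool_rot: [[-0.186, 0.983, 0.001], [0.983, 0.186, 0.0], [0.0, 0.001, -1.0]]
ft_force: [0.5, 1.2, -1.9]
grip_width: 0.0071
gripper_force: 66.8
```

```bash
python3 -c "
from h import *
go(.460,.233,.060);o=env.observe();print(o['wrist_torque'],o['joint_efforts'].round(2))"
```

```text
t 42.3 pos [0.4606 0.2331 0.0632] yaw 100.73 w 0.0071 tooldelta mm [ 0.  -0.6  3.2] q6 2.9
[ 0.27388317 -0.15621833  0.38555591] [ -0.84 -45.88 -16.13  -0.09   0.31   0.45]
```

>>> servo_tool --deltas "0 0 0 0 0 0 0.03;0 0 0 0 0 0 0.02;0 0 0 0 0 0 0;0 0 0 0 0 0 0"

```text
time_s: 42.62
position: [0.4606, 0.233, 0.0633]
tool_rot: [[-0.136, 0.991, 0.001], [0.991, 0.136, 0.0], [-0.0, 0.001, -1.0]]
ft_force: [1.2, 2.2, 1.8]
grip_width: 0.0067
gripper_force: 81.3
```

```bash
python3 -c "
from h import *
go(.460,.233,.060);o=env.observe();print(o['wrist_torque'],o['joint_efforts'].round(2))"
```

```text
t 42.6 pos [0.4606 0.233  0.0633] yaw 97.84 w 0.0067 tooldelta mm [ 0.1 -0.6  3.3] q6 5.9
[ 0.35087334 -0.13078445  1.41321125] [ -2.06 -44.2  -15.26   0.36   0.34   1.39]
```

The torque has jumped to 1.4 N m, so the key is at its stop. I'll let go, back away and check.

>>> servo_tool --deltas "0.4 0 0 0 0 0 0;0.4 0 0 0 0 0 0;0.4 0 0 0 0 0 0;0.4 0 0 0 0 0 0;0.4 0 0 -20 0 0 0;0.4 0 0 -40 0 0 0;0.4 0 0 -40 0 0 0;0.4 0 0 -40 0 0 0"

```text
time_s: 43.28
position: [0.4597, 0.2326, 0.2045]
tool_rot: [[-0.133, 0.991, -0.001], [0.991, 0.133, -0.0], [-0.0, -0.001, -1.0]]
ft_force: [0.4, 0.6, 0.2]
grip_width: 0.034
gripper_force: 0.0
```

>>> servo_tool --deltas "0.4 -30 20 -10 0 0 0;0.4 -30 -20 0 0 0 0;0.4 -35 -20 0 0 0 0;0.4 -35 -20 0 0 0 0;0.4 -35 -20 0 0 0 0;0.4 0 -20 0 0 0 0;0.4 0 0 0 0 0 0;0.4 0 0 0 0 0 0"

```text
time_s: 43.95
position: [0.4027, 0.0583, 0.2131]
tool_rot: [[-0.132, 0.991, 0.001], [0.991, 0.132, 0.0], [0.0, 0.001, -1.0]]
ft_force: [0.3, 0.2, -0.9]
grip_width: 0.0343
gripper_force: 0.0
```

Run:
```python
from h import *
go(.4606,.2328,.0625)
s=pic('scene');C=cloud(s)
m=(C[...,2]>.083)&(C[...,2]<.095)&(abs(C[...,0]-.46)<.028)&(abs(C[...,1]-.233)<.028)
q=C[m];print('wing',len(q),q.mean(0),cv2.minAreaRect(q[:,:2].astype(np.float32)))
p=pic('top');C=cloud(p)
m=(C[...,2]>.075)&(C[...,2]<.1)&(abs(C[...,0]-.46)<.028)&(abs(C[...,1]-.233)<.028)
q=C[m];print('wing top',len(q), cv2.minAreaRect(q[:,:2].astype(np.float32)) if len(q) else 0)
cv2.imwrite('pics/s7.png',cv2.resize(s['img'][200:400,290:510,::-1],(660,600)))
```

```text
t 44.0 pos [0.4027 0.0583 0.2131] yaw 97.57 w 0.0343 tooldelta mm [165.4  80.4 150.7] q6 -16.1
wing 85 [0.46266765 0.23499829 0.08834122] ((0.4616168737411499, 0.23426873981952667), (0.010529018938541412, 0.03727799654006958), 11.759026527404785)
wing top 102 ((0.45785894989967346, 0.23251798748970032), (0.00899766106158495, 0.038428667932748795), 9.808808326721191)
```

View pics/s7.png

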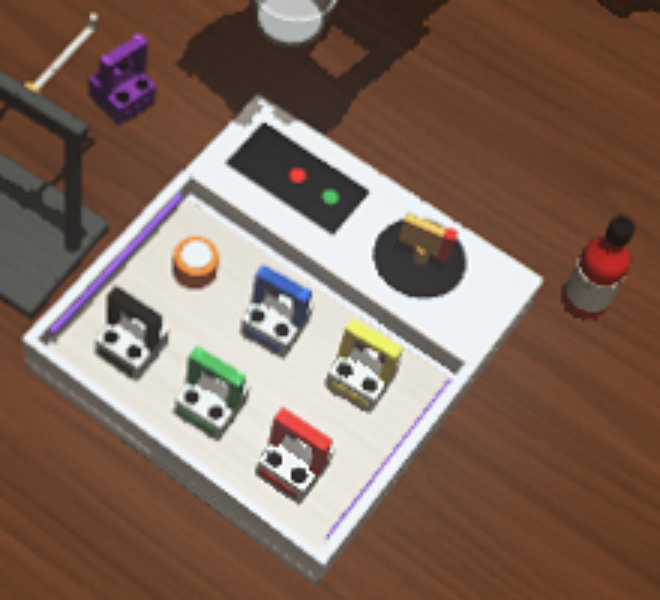

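The final view shows all six items on the tray floor. The key's wing is at about 100° to 102°, with its red end toward +y. The stop at 4.5 rad should put it at 101.7°, so it is fully wound, and both ink bottles are clear of the work.

```bash
python3 -c "
from rig import env
print(env.close_job())"
```

```text
the job is handed in; nothing more can be done
None
```

The job is handed in: all five holders and the puck stand on the tray floor, and the timer key was then wound clockwise to its stop and left wound; the hand-in call returned no verdict.

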